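# Stand the cemented riser to cure and hold up the next pipe for a bore check

## Task

Stand the riser that lies in the gluing cradle upright in the free cup of the pipe stand, coupler end up, lowering it right to the bottom of the cup before letting go, so that its joint can cure. Then draw the pipe with the red union nut out of its cup and hold it up level, still and higher than the tops of the pipes left standing, so that the fitter can look through its bore. Finish while still holding it there, and leave everything else where it is.

Things in the scene. Friction and masses are not known exactly. Their poses are not given: they have to be found in the camera images.
- riser_mid (a point): Middle of the riser: dark grey pipe, 25 mm diameter, 215 mm long, 0.1 kg, lying level with its axis 50 mm above the bench. z axis runs along it to the coupler end (towards the robot at the start). The coupler, 33 mm diameter (36 at its end beads), covers the last 50 mm, its middle 82 mm along +z, overhanging the V-blocks freely. Plain end (foot) 107.5 mm along -z.
- cup_free_mouth (a point): Centre of the mouth of the stand's free cup (the one without a pipe; its place in the row varies). Light grey round pipe cap, fixed, 32 mm inside and 42 mm outside diameter (46 at the rim bead); inner floor 55 mm below the mouth, mouth 78 mm above the bench. z up.
- stand: The pipe stand: a plywood board 100 x 360 x 18 mm, fixed to the bench; origin at the centre of its underside, x across it (away from the robot), y along it, z up. Four equal cups stand on it in a row, at y = -135, -45, 45 and 135 mm.
- union_pipe_mid (a point): Middle of the pipe with the red union nut: dark grey, 25 mm diameter, 215 mm long, 0.14 kg, standing 55 mm deep in a cup like the free one (top 238 mm above the bench). z runs along it to the union end (up at the start). Ribbed red nut 45 mm diameter, 34 mm high, its middle 75.5 mm along +z; grey collars 33 and 35 mm below and above it; ends 107.5 mm along +z and -z.
- valve_pipe_mid (a point): Another pipe standing in a cup of the stand: same length, with a blue check valve (43 mm diameter) at its top. To be left standing. Point half-way up its axis, z up.
- tee_pipe_mid (a point): Another pipe standing in a cup of the stand: same length, with a dark grey tee at its top (33 mm diameter) whose branch reaches 34 mm out along -x, roughly towards the robot. To be left standing. Point half-way up its axis, z up.
- cradle: The gluing cradle: a wooden board 160 x 75 x 12 mm with two V-blocks 24 mm wide (95 mm apart, 57 mm high), fixed; origin under its middle on the bench, x along the lying riser away from the robot.
- cement_tin: Red tin 76 mm diameter, 107 mm high with its cap, left on the bench; origin under its middle.
- primer_tin: White tin 68 mm diameter, 102 mm high with its cap, left on the bench; origin under its middle.
- elbow: Loose dark grey 90 degree pipe elbow lying on the bench, 36 mm high, arms 34 mm long along its x and y; origin under the corner.
- coupling: Loose dark grey coupling standing on the bench, 36 mm diameter, 42 mm high; origin under its middle.
- flask: Blue drinking flask with a steel cap, 70 mm diameter, 184 mm high; origin under its middle.
- shears: Pipe shears with red handles lying on the bench, about 240 x 70 x 22 mm; origin on the bench at its middle, jaws along +x.
Not all that is in view belongs to the job. Leave any purple or yellow look-alike of the part that bears union_pipe_mid alone.

How it is judged:
On the way, in this order (a step that is already met when the one before it is completed fails the run):
1. the riser stands upright on the floor of the free cup, coupler up, and is let go (z of riser_mid in the frame of cup_free_mouth below 0.062 m and horizontal distance between riser_mid and cup_free_mouth below 0.022 m and angle between riser_mid's own z axis and vertical below 0.2 rad and contact force between the fingers and riser below 0.1 N), for 0.2 s.
2. the pipe with the red union is drawn up clear of its cup, in the gripper (height (world z) of union_pipe_mid above 0.195 m and contact force between the fingers and union_pipe above 1 N), for 0.1 s.
At the end, for the whole second after the job is handed in: Riser in the free cup, coupler up, within 11 degrees of upright, foot within 9 mm of the cup floor, untouched. Red-union pipe in the fingers, level within 15 degrees, middle over 250 mm above the bench, under 30 mm/s, resting on nothing else. The other two pipes stand in their cups (all of step 1 and contact force between the arm and riser below 0.1 N and height (world z) of union_pipe_mid above 0.25 m and angle between union_pipe_mid's own z axis and vertical between 1.31 and 1.83 rad and contact force between the fingers and union_pipe above 1 N and linear speed of union_pipe below 0.03 m/s and angular speed of union_pipe below 0.3 rad/s and contact force between union_pipe and riser below 0.2 N and contact force between union_pipe and valve_pipe below 0.2 N and contact force between union_pipe and tee_pipe below 0.2 N and contact force between union_pipe and flask below 0.2 N and angle between each of valve_pipe_mid, tee_pipe_mid's own z axis and vertical below 0.2 rad); the arm keeps its last pose, push and grip.
It fails at once if the riser is let go in the cup before its foot stands on the cup's floor (horizontal distance between riser_mid and cup_free_mouth below 0.022 m and z of riser_mid in the frame of cup_free_mouth above 0.072 m and contact force between the fingers and riser below 0.02 N).
It fails at once if one of the other pipes in the stand is pushed or lifted (moved over 25 mm) (distance of any of valve_pipe_mid, tee_pipe_mid from where it was at the start of the episode above 0.025 m).
It fails at once if a thing left on the bench is disturbed (moved over 30 mm) (distance of any of cement_tin, primer_tin, elbow, coupling, flask, shears from where it was at the start of the episode above 0.03 m).
It also fails if it takes over 64 s, if anything falls off the work surface, if the arm or the gripper's body presses on something with over 40 N, if the wrist force passes 120 N, or if a joint passes its speed limit or range.

## Robot

A 6-joint arm with a two-finger parallel gripper is mounted at the origin on the work surface. World frame = base frame: x ahead of the robot, y to its left, z up, the work surface at z = 0. Lengths are in m, angles in rad, forces in N, time in s.
With the tool pointing down it reaches from about 0.35 to 0.875 m from the base axis. Payload 4.2 kg.
Tool frame: the origin (TCP) lies at the centre of the arm's flange, where the gripper is bolted on; the fingertips stand 173 mm ahead of it and the grasp point (between the pads) lies 155 mm ahead of it (arm.grasp_offset is the y of the grasp point in the tool frame, in m); y points along the fingers, z is the direction in which the jaws open and shut, and the axes are right-handed (so a half turn about y gives the same grasp; the last joint's range is limited). The gripper opens to 85 mm and grips with 20 to 120 N. Pads are 22 mm wide; open, the fingers measure 114 mm over their backs; the gripper's body (76 mm by 85 mm) begins 54 mm behind the grasp point. The pads swing forward as they close: fully open they stand 13 mm farther back than shut.
Start: joints at [-0.845, 0.385, 0.008, 0, -1.194, -0.259], TCP at [0.281, -0.558, 0.405] pointing down, gripper open.
Joint ranges: [-3.14, 3.14], [-1.21, 2.06], [-1.07, 1.41], [-3.16, 2.05], [-2.99, -0.16], [-3.1, 3.1]. Speed limits (rad/s): [2.79, 2.79, 3.14, 3.14, 3.14, 3.14].

## Interface

Orientations are given as [roll, pitch, yaw] about the fixed x, y, z axes, in that order (R = Rz(yaw) Ry(pitch) Rx(roll)).
In Python, from plant import arm, imaging, ticket, spotter gives the robot as it stands.
- The arm moves only by the shell command python3 -m crank 'ROWS' [OPENING]. ROWS is JSON, a list of rows, each a list of 6 numbers: the shift along the tool's x, y, z in mm, then the turn, a rotation vector about the tool's x, y, z in rad. In form: [[tx, ty, tz, ax, ay, az], ...]. A call has 1 to 10 rows; each row is the pose to reach, as a shift and turn from the pose commanded when the call began, along the tool's axes at that moment; what a row does not reach only later rows make up. A row lasts 1/10 s, in which the tool goes at most 50 mm and 8.59 degrees, less where a joint would pass 70% of its speed; a pose out of reach is approached as far as the arm can. A call with a gripper value outside its range is refused whole. OPENING is the finger opening in mm, from 0 to 85.4, set as the call begins (- or left out, the last holds). The fingers move at their own pace and stop on an object; the grip force is fixed at half the most. Time passes only in rows, so rows that repeat a pose let the fingers close. It gives the time, the measured TCP pose, the force and the opening at its end, in the units of the state.
- arm.state(): the state, without advancing time (a new reading comes with each control period).
- imaging.capture(name): name is "scene" or "top" or "wrist"; returns a dict with "image" (420x560x3 uint8, blue, green, red), "fx", "fy", "cx", "cy" (pixels), "extrinsics" (4x4, takes a point from world to camera coordinates); the wrist camera has in their place "hand_eye" (4x4, takes a point from camera to tool coordinates, whose origin is the TCP and whose axes are the tool frame's). Camera axes: x right, y down, z forward; pixel columns grow to the right and rows downward; lengths in m; the calibration is good to about 2 mm. A picture is of the moment at which its call begins: read the wrist's pose just before it. There is no depth.
- ticket.job_done(): hands the job in, once; it reports no verdict.
Trained networks look in a picture, given as the dict that the camera call returned (one of the last four; its "shot" number tells which), for a name from the list of things; names that differ only in an ending like _2 or _b are one class to them, and where a whole thing is asked for, a point or a joint stands for the part that bears it (a point fixed in the world has none). Each returns a list of dicts, best first, with "conf" (0 to 1); they miss things now and then, are a little off and sometimes report something else, mostly with a low value. They report only what shows in the picture. A call takes as long as a camera call. They do not tell look-alikes from the thing itself.
- spotter.search_frame(picture, label): "point" ([x, y, z] in m, in world coordinates, good to about 4 mm: the middle of the surface that is visible of it).
- spotter.cut_out(picture, label): "mask" (420x560 bool, what is visible of it).
- spotter.pinpoint(picture, label): "point" ([x, y, z] in m, in world coordinates, good to about 4 mm: a listed point, or the origin of a listed thing).
The state is a dict: "time": time; "joints": joint angles; "dq": joint speeds; "joint_efforts": joint torques, N m; "ee_pos": TCP position; "ee_rot": TCP orientation; "force": force on the tool from outside, world axes, zero at the start; "moment": the same for the moment, N m; "finger_gap": finger opening in m.
Only numpy, scipy, OpenCV 4.12 (cv2) and the standard library are available. Lean on these libraries where they do the work, as an engineer would, in place of code of your own. Each camera call takes 0.05 s, during which the arm holds its last target. There are 200 camera calls.

## Working session

There is one attempt and no reset: what is moved stays moved. The work goes in short steps, Python scripts to look and compute and a shell command to move; the robot and the scene stay as the last step left them, time stands still between calls to the robot, and variables do not carry over. Pictures are saved under pics/ and viewed, on a budget of 10 in all, crops included, one or two more only if the job needs it, and the job is handed in when it is done.

```bash
ls; mkdir -p pics
python3 - <<'E'
from plant import arm, imaging, ticket, spotter
import cv2
print(arm.state())
for n in ("scene","top"):
    p=imaging.capture(n); cv2.imwrite(f"pics/{n}0.png",p["image"])
    for l in ["riser_mid","cup_free_mouth","stand","union_pipe_mid","valve_pipe_mid","tee_pipe_mid","cradle","cement_tin","primer_tin","elbow","coupling","flask","shears"]:
        r=spotter.pinpoint(p,l)
        print(n,l,[(round(d["conf"],2),[round(float(v),3) for v in d["point"]]) for d in r[:3]])
E
```

```text
pics
{'time': 0.0, 'joints': array([-8.45376516e-01,  3.85538814e-01,  6.60768259e-03, -5.08216362e-04,
       -1.19399420e+00, -2.58607553e-01]), 'dq': array([-1.90568193e-04, -3.44394290e-06, -1.54857389e-03, -2.36924651e-03,
       -1.80384915e-03,  8.89018551e-04]), 'joint_efforts': array([ 1.13855181e-04, -3.92291343e+01,  1.88400078e+01,  4.18603733e+00,
       -4.59898612e-03, -1.11255679e-05]), 'ee_pos': array([ 0.28121409, -0.55791957,  0.40362341]), 'ee_rot': array([-1.56861732e+00,  8.80095600e-05,  4.66624853e-01]), 'force': array([ 0.02491195, -0.69073753,  0.03353117]), 'moment': array([-0.03139985,  0.0580538 ,  0.02208485]), 'finger_gap': 0.08538333874641885}
scene riser_mid [(0.74, [0.623, -0.219, 0.05])]
scene cup_free_mouth [(0.88, [0.58, 0.115, 0.079])]
scene stand [(0.62, [0.584, 0.16, -0.003])]
scene union_pipe_mid [(0.85, [0.587, 0.023, 0.131]), (0.82, [0.716, -0.039, 0.104]), (0.8, [0.693, 0.07, 0.107])]
scene valve_pipe_mid [(0.89, [0.578, 0.204, 0.13]), (0.18, [0.481, 0.464, -0.004])]
scene tee_pipe_mid [(0.6, [0.577, 0.298, 0.131]), (0.51, [0.576, 0.207, 0.
[... 450 characters left out ...]
_free_mouth [(0.64, [0.579, 0.116, 0.081])]
top stand [(0.9, [0.58, 0.159, -0.0])]
top union_pipe_mid [(0.82, [0.694, 0.074, 0.108]), (0.71, [0.574, 0.296, 0.133]), (0.68, [0.585, 0.025, 0.13])]
top valve_pipe_mid [(0.83, [0.579, 0.207, 0.133]), (0.33, [0.628, -0.218, 0.001])]
top tee_pipe_mid [(0.67, [0.578, 0.295, 0.133])]
top cradle [(0.82, [0.629, -0.217, -0.002])]
top cement_tin [(0.95, [0.481, 0.463, 0.002])]
top primer_tin [(0.77, [0.607, 0.482, 0.005])]
top elbow [(0.61, [0.608, 0.484, 0.002])]
top coupling [(0.44, [0.397, 0.259, -0.004]), (0.26, [0.479, 0.465, 0.003])]
top flask [(0.81, [0.636, -0.509, 0.004]), (0.19, [0.58, 0.161, 0.004])]
top shears [(0.97, [0.431, -0.498, -0.0])]
```

View pics/scene0.png

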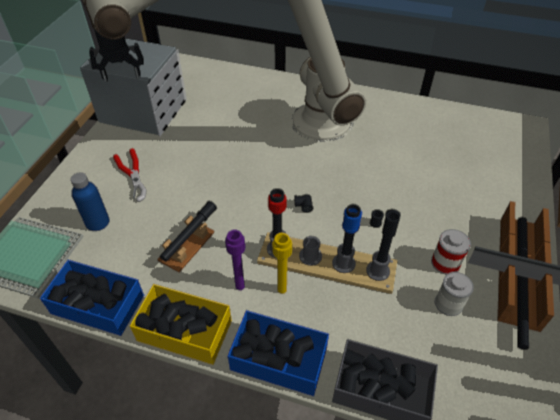

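View pics/top0.png

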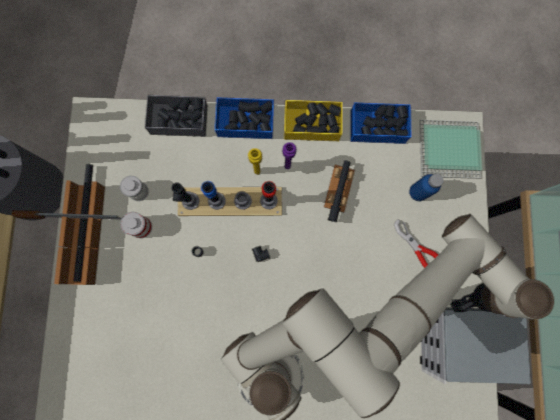

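The scene camera looks back at the robot. Left to right it shows the flask at (88,200), the cradle with the riser at (188,235), the purple look-alike at (237,258), the yellow one at (283,262), and the red union in the stand at (277,215). The free cup is at (312,248), the valve at (350,235) and the tee at (387,240). The row is about x 0.58, with cups at y ≈ 0.025, 0.115 (free), 0.205 and 0.295. This agrees with the detections, since the 90 mm spacing fits.

Next I'll measure the riser's axis and check what the arm offers.

```bash
cat > h.py <<'E'
from plant import arm, imaging, ticket, spotter
import numpy as np, cv2
from scipy.spatial.transform import Rotation as Ro
def ray_plane(p,u,v,z):
    E=np.array(p["extrinsics"]);R,t=E[:3,:3],E[:3,3];c=-R.T@t
    d=R.T@np.array([(u-p["cx"])/p["fx"],(v-p["cy"])/p["fy"],1]);return c+d*(z-c[2])/d[2]
def tool():
    s=arm.state();return np.array(s["ee_pos"]),Ro.from_euler("xyz",s["ee_rot"])
def row(gp,y,z):
    """row bringing grasp point to gp, tool y (pointing) and z (jaw) axes given"""
    y=np.array(y,float);y/=np.linalg.norm(y);z=np.array(z,float);z-=y*(z@y);z/=np.linalg.norm(z)
    out=[];P,R=tool()
    for s in(1,-1):
        R2=Ro.from_matrix(np.c_[np.cross(y,s*z),y,s*z]);P2=np.array(gp)-y*float(arm.grasp_offset)
        out.append(np.r_[R.inv().apply(P2-P)*1000,(R.inv()*R2).as_rotvec()].round(3))
    return out
E
python3 - <<'E'
from h import *
print(dir(arm),arm.grasp_offset)
P,R=tool();print(R.as_matrix().round(3))
for n in("top","scene"):
    p=imaging.capture(n)
    m=spotter.cut_out(p,"riser_mid")
    if not m: continue
    ys,xs=np.nonzero(m[0]["mask"]);q=np.c_[xs,ys].astype(np.float32)
    print(n,m[0]["conf"],len(q),cv2.minAreaRect(q))
    w=np.array([ray_plane(p,u,v,.05)[:2] for u,v in q])
    c=w.mean(0);U,S,V=np.linalg.svd(w-c,full_matrices=False);a=V[0]*np.sign(V[0][0]);t=(w-c)@a
    print(c,a,np.degrees(np.arctan2(a[1],a[0])),t.min(),t.max(),c+a*(t.min()+t.max())/2)
E
```

```text
['IKError', '__class__', '__delattr__', '__dict__', '__dir__', '__doc__', '__eq__', '__format__', '__ge__', '__getattribute__', '__getstate__', '__gt__', '__hash__', '__init__', '__init_subclass__', '__le__', '__lt__', '__module__', '__ne__', '__new__', '__reduce__', '__reduce_ex__', '__repr__', '__setattr__', '__sizeof__', '__str__', '__subclasshook__', '__weakref__', 'grasp_offset', 'state'] 0.1547
[[ 0.893 -0.    -0.45 ]
 [ 0.45   0.     0.893]
 [-0.    -1.     0.   ]]
top 0.73 513 ((339.676513671875, 190.79412841796875), (9.943960189819336, 63.301795959472656), 14.03624439239502)
[ 0.6152435  -0.21615774] [ 0.97173928 -0.23605671] -13.653920245840931 -0.10460094237796108 0.11846879088979809 [ 0.62198147 -0.21779453]
scene 0.75 777 ((187.27243041992188, 230.28213500976562), (12.06408405303955, 76.503173828125), 43.754634857177734)
[ 0.6189378  -0.21678308] [ 0.97360111 -0.22825619] -13.194427889214147 -0.11605907429811714 0.11554200418012904 [ 0.61868609 -0.21672407]
```

Run:
```python
from h import *
a=np.array([.973,-.232,0]);a/=np.linalg.norm(a)
g=np.array([.621,-.218,.05])-.085*a
al=np.radians(42);d=np.cos(al)*a-np.array([0,0,np.sin(al)])
j=np.cross([0,0,1],a)
for h in(.16,):
    for r in row(g+[0,0,h],d,j):print(list(r))
```

```text
[np.float64(303.594), np.float64(91.203), np.float64(279.794), np.float64(-0.293), np.float64(0.659), np.float64(-0.802)]
[np.float64(303.594), np.float64(91.203), np.float64(279.794), np.float64(-1.007), np.float64(-2.262), np.float64(0.368)]
```

```bash
python3 -m crank '[[45,0,40,0,0,0],[75,0,68,0,0,0],[110,0,100,0,0,0],[150,0,138,0,0,0],[304,91,280,-0.293,0.659,-0.802],[304,91,280,-0.293,0.659,-0.802],[304,91,280,-0.293,0.659,-0.802],[304,91,280,-0.293,0.659,-0.802],[304,91,280,-0.293,0.659,-0.802],[304,91,280,-0.293,0.659,-0.802]]' 70
python3 - <<'E'
from h import *
a=np.array([.973,-.232,0]);a/=np.linalg.norm(a)
g=np.array([.621,-.218,.05])-.085*a
al=np.radians(42);d=np.cos(al)*a-np.array([0,0,np.sin(al)])
j=np.cross([0,0,1],a)
print(arm.state()["joints"].round(3))
for h in(.16,0):
    print(row(g+[0,0,h],d,j)[0].tolist())
E
```

```text
time: 2.6
ee_pos: [0.429, -0.1869, 0.3277]
ee_rot: [-1.617, -0.595, -0.019]
force: [26.2, 1.5, 11.1]
finger_gap: 0.0696
[-0.06   0.113 -0.704  0.148 -0.159 -1.683]
[-10.22, 9.447, 15.662, -0.096, 0.168, -0.238]
[-99.907, 141.805, 21.807, -0.096, 0.168, -0.238]
```

```bash
cat >> h.py <<'E'
a=np.array([.973,-.232,0]);a/=np.linalg.norm(a)
g=np.array([.621,-.218,.05])-.089*a
j=np.cross([0,0,1],a)
def lie(b):
    b=np.radians(b);return np.cos(b)*a-np.array([0,0,np.sin(b)])
E
python3 - <<'E'
from h import *
for b,h in((70,.12),(70,0)): print(row(g+[0,0,h],lie(b),j)[0].tolist())
E
```

```text
[37.785, 40.243, 4.668, -0.052, 0.187, 0.249]
[-29.48, 139.511, 9.277, -0.052, 0.187, 0.249]
```

```bash
python3 -m crank '[[20,20,2,-0.03,0.09,0.12],[38,40,5,-0.052,0.187,0.249],[38,40,5,-0.052,0.187,0.249],[38,40,5,-0.052,0.187,0.249],[38,40,5,-0.052,0.187,0.249]]' 60
python3 - <<'E'
from h import *
print(arm.state()["joints"].round(3))
p0=tool();p=imaging.capture("wrist");print(spotter.pinpoint(p,"riser_mid")[:1])
cv2.imwrite("pics/w1.png",p["image"])
P,R=p0;print((P+R.apply([0,arm.grasp_offset,0])).round(4),g+[0,0,.12], R.apply([0,1,0]),R.apply([0,0,1]))
for b in(68,70,72): print(row(g,lie(b),j)[0].tolist())
E
```

```text
time: 3.1
ee_pos: [0.4828, -0.187, 0.3172]
ee_rot: [-1.571, -0.353, -0.236]
force: [-0.1, -0.5, 0.3]
finger_gap: 0.0601
[-0.043  0.23  -0.542  0.152 -0.456 -1.889]
[{'point': [0.6215, -0.2174, 0.0468], 'conf': 0.86}]
[ 0.5348 -0.1995  0.172 ] [ 0.53442693 -0.19735771  0.17      ] [ 0.33649877 -0.08109387 -0.93818567] [ 2.33544658e-01  9.72346036e-01 -2.81192951e-04]
[-47.771, 114.539, 1.992, 0.001, -0.002, -0.03]
[-42.371, 114.471, 2.002, 0.001, -0.002, 0.005]
[-36.973, 114.591, 2.011, 0.001, -0.002, 0.04]
```

View pics/w1.png

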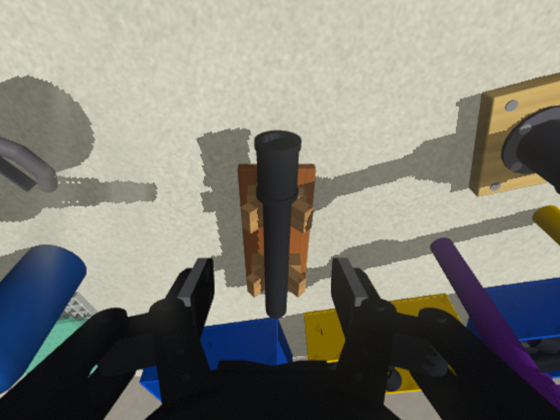

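The wrist view shows the riser down the middle, with the coupler at (278,165) centred between the fingers (pads at columns 205 and 345). The measured middle agrees to within 1–3 mm, so I'll go down and grip.

```bash
python3 -m crank '[[-15,40,1,0,0,0],[-30,80,2,0,0,0.005],[-42,114,2,0,0,0.005],[-42,114,2,0,0,0.005],[-42,114,2,0,0,0.005]]' 60
python3 - <<'E'
from h import *
s=arm.state();print(s["joints"].round(3),s["force"]);print(row(g,lie(70),j)[0].tolist())
E
```

```text
time: 3.7
ee_pos: [0.4899, -0.1929, 0.2059]
ee_rot: [-1.555, -0.334, -0.236]
force: [1.1, -0.5, -0.9]
finger_gap: 0.0605
[-0.067  0.416 -0.667  0.253 -0.16  -1.98 ] [ 1.14033043 -0.4896041  -0.89694369]
[-11.604, 7.243, 5.839, -0.015, -0.002, -0.015]
```

Run:
```python
from h import *
for b in(74,76):print(b,row(g,lie(b),j)[0].tolist())
```

```text
74 [-0.808, 7.463, 5.855, -0.015, -0.001, 0.055]
76 [4.578, 7.855, 5.858, -0.015, -0.001, 0.09]
```

```bash
python3 -m crank '[[4,4,4,-0.015,0,0.09],[4,8,6,-0.015,0,0.09],[4,8,6,-0.015,0,0.09]]' 60
python3 - <<'E'
from h import *
s=arm.state();print(s["joints"].round(3),s["force"]);print(row(g,lie(76),j)[0].tolist())
E
```

```text
time: 4.0
ee_pos: [0.4978, -0.188, 0.2004]
ee_rot: [-1.57, -0.248, -0.234]
force: [-0.1, -0.5, -0.3]
finger_gap: 0.06
[-0.049  0.44  -0.597  0.154 -0.293 -1.899] [-0.08008658 -0.46606844 -0.3468319 ]
[0.307, 0.4, -0.636, -0.001, -0.0, 0.003]
```

```bash
python3 -m crank '[[-9,0,0,0,0,-0.06],[-9,0,0,0,0,-0.06]]' 60 && python3 -m crank '[[0,0,0,0,0,0],[0,0,0,0,0,0],[0,0,0,0,0,0],[0,0,0,0,0,0],[0,0,0,0,0,0],[0,0,0,0,0,0],[0,0,0,0,0,0]]' 0
python3 - <<'E'
from h import *
s=arm.state();print(s["joints"].round(3),s["force"]);P,R=tool()
d=R.apply([0,1,0]);print(d,np.degrees(np.arccos(d@a)),(P+.1547*d).round(4))
E
```

```text
time: 4.2
ee_pos: [0.4856, -0.1868, 0.1972]
ee_rot: [-1.571, -0.296, -0.234]
force: [-1.2, 0.3, 0.2]
finger_gap: 0.0601
time: 4.9
ee_pos: [0.49, -0.1867, 0.1983]
ee_rot: [-1.569, -0.303, -0.234]
force: [1.9, 3.5, 4.3]
finger_gap: 0.0312
[-0.058  0.428 -0.692  0.321 -0.159 -2.056] [1.90959561 3.5185078  4.31545446]
[ 0.29098246 -0.06719581 -0.95436572] 72.62449537167561 [ 0.535  -0.1971  0.0506]
```

```bash
cat >> h.py <<'E'
def stand_R(phi,beta=np.radians(72.6)):
    phi=np.radians(phi);u=np.array([np.cos(phi),np.sin(phi),0]);zz=np.array([0,0,1.])
    d=-np.cos(beta)*zz-np.sin(beta)*u;k=np.cross(-zz,d);k/=np.linalg.norm(k)
    return Ro.from_matrix(np.c_[np.cross(d,k),d,k])
def rowR(gp,R2,base=None):
    P,R=base or tool();P2=np.array(gp)-R2.apply([0,.1547,0])
    return np.r_[R.inv().apply(P2-P)*1000,(R.inv()*R2).as_rotvec()].round(3).tolist()
E
python3 - <<'E'
from h import *
P,R=tool();print(rowR([.535,-.197,.40],R))
Rf=stand_R(20);dv=(R.inv()*Rf).as_rotvec();print("turn",dv,np.linalg.norm(dv))
for f in(.5,1):
  R2=R*Ro.from_rotvec(dv*f);print(f,"pipe dir",R2.apply(R.inv().apply(a)).round(2),"tool",R2.apply([0,1,0]).round(2))
E
```

```text
[104.287, -333.45, 0.793, 0.0, 0.0, 0.0]
turn [-0.3009048  -0.57069046  1.52239023] 1.6534519370505643
0.5 pipe dir [ 0.71 -0.04 -0.7 ] tool [-0.46 -0.13 -0.88]
1 pipe dir [ 0. -0. -1.] tool [-0.9  -0.33 -0.3 ]
```

```bash
python3 -m crank '[[6,-20,0,0,0,0],[15,-48,0,0,0,0],[30,-96,0,0,0,0],[45,-144,0,0,0,0],[60,-192,0,0,0,0],[75,-240,0,0,0,0],[90,-287,0,0,0,0],[104,-333,1,0,0,0],[104,-333,1,0,0,0],[104,-333,1,0,0,0]]'
python3 - <<'E'
from h import *
s=arm.state();print(s["joints"].round(3));P,R=tool();print(P+R.apply([0,.1547,0]))
Rf=stand_R(20);dv=(R.inv()*Rf).as_rotvec();print(dv)
for f,gp in((.25,[.54,-.13,.41]),(.5,[.56,-.03,.42]),(.75,[.57,.06,.42])):print(rowR(gp,R*Ro.from_rotvec(dv*f)))
E
```

```text
time: 5.9
ee_pos: [0.4895, -0.1867, 0.5458]
ee_rot: [-1.567, -0.3, -0.237]
force: [0.7, 0.0, -1.5]
finger_gap: 0.031
[-0.042  0.076 -0.088  0.06  -1.113 -1.784]
[ 0.53400007 -0.19690912  0.39794575]
[-0.30419978 -0.57156429  1.51878165]
[50.401, -2.767, 82.07, -0.076, -0.143, 0.38]
[94.682, 19.225, 205.238, -0.152, -0.286, 0.759]
[110.274, 64.063, 318.409, -0.228, -0.429, 1.139]
```

```bash
python3 -m crank '[[17,-1,27,-0.025,-0.048,0.127],[34,-2,55,-0.05,-0.095,0.253],[50,-3,82,-0.076,-0.143,0.38],[65,4,123,-0.1,-0.19,0.506],[80,11,164,-0.127,-0.238,0.633],[95,19,205,-0.152,-0.286,0.759],[95,19,205,-0.152,-0.286,0.759],[95,19,205,-0.152,-0.286,0.759]]'
python3 - <<'E'
from h import *
s=arm.state();print(s["joints"].round(3));P,R=tool();print(P+R.apply([0,.1547,0]))
Rf=stand_R(20);dv=(R.inv()*Rf).as_rotvec();print(dv)
for f,gp in((.5,[.57,.06,.42]),(1,[.579,.115,.40])):print(rowR(gp,R*Ro.from_rotvec(dv*f)))
E
```

```text
time: 6.7
ee_pos: [0.6332, -0.0084, 0.5515]
ee_rot: [-1.709, 0.487, -0.006]
force: [-0.3, 0.0, -1.2]
finger_gap: 0.0314
[ 0.246  0.459  0.436  0.021 -2.051 -1.783]
[ 0.56143267 -0.02935204  0.41604368]
[-0.14888077 -0.28502049  0.75207575]
[61.008, -8.33, 102.827, -0.074, -0.143, 0.376]
[122.971, 29.33, 180.172, -0.149, -0.285, 0.752]
```

```bash
python3 -m crank '[[20,-3,34,-0.025,-0.048,0.125],[40,-6,68,-0.05,-0.095,0.25],[61,-8,103,-0.074,-0.143,0.376],[82,4,129,-0.1,-0.19,0.5],[102,16,155,-0.125,-0.238,0.627],[123,29,180,-0.149,-0.285,0.752],[123,29,180,-0.149,-0.285,0.752],[123,29,180,-0.149,-0.285,0.752],[123,29,180,-0.149,-0.285,0.752]]'
python3 - <<'E'
from h import *
s=arm.state();print(s["joints"].round(3));P,R=tool();print(P+R.apply([0,.1547,0]))
print(rowR([.579,.115,.40],stand_R(20)))
for n in("scene","top"):
    p=imaging.capture(n);cv2.imwrite(f"pics/{n}2.png",p["image"])
    for l in("riser_mid","cup_free_mouth"):print(n,l,[(d["conf"],d["point"]) for d in spotter.pinpoint(p,l)[:2]])
E
```

```text
time: 7.6
ee_pos: [0.7163, 0.1623, 0.4554]
ee_rot: [-1.58, 1.255, 0.337]
force: [-0.6, -0.3, -0.2]
finger_gap: 0.0312
[ 0.425  0.83   0.797 -0.211 -2.784 -1.796]
[0.5780676  0.11231347 0.40726859]
[9.376, 0.57, 2.525, -0.002, -0.004, 0.012]
scene riser_mid []
scene cup_free_mouth [(0.56, [0.5779, 0.1132, 0.0804]), (0.47, [0.5746, 0.2937, 0.131])]
top riser_mid [(0.58, [0.5775, 0.1107, 0.3221])]
top cup_free_mouth [(0.72, [0.5817, 0.1155, 0.0789])]
```

View pics/scene2.png

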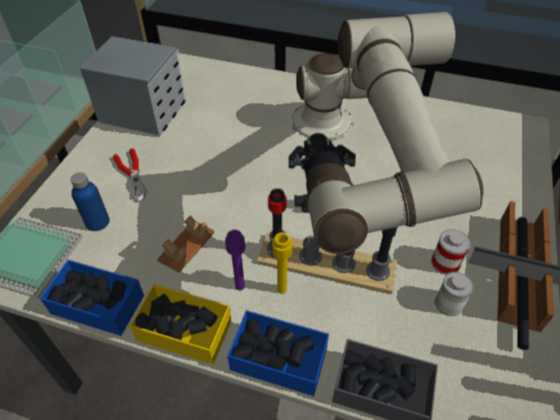

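The view shows the riser held, hidden behind the wrist. The cradle is empty at (188,243) and all the pipes are still standing. Top-camera estimates of the riser and cup agree to within 4 mm, so I'll lower to just above the mouth and check with the wrist camera.

Run:
```python
from h import *
P,R=tool();print(rowR([.5797,.1148,.285],stand_R(20)));print(rowR([.5797,.1148,.34],stand_R(20)))
```

```text
[117.768, 35.61, 1.33, -0.001, -0.002, 0.01]
[65.458, 18.619, 1.241, -0.001, -0.002, 0.01]
```

```bash
python3 -m crank '[[30,9,1,0,0,0.01],[65,19,1,-0.001,-0.002,0.01],[95,28,1,-0.001,-0.002,0.01],[118,36,1,-0.001,-0.002,0.01],[118,36,1,-0.001,-0.002,0.01],[118,36,1,-0.001,-0.002,0.01],[118,36,1,-0.001,-0.002,0.01]]'
python3 - <<'E'
from h import *
s=arm.state();print(s["joints"].round(3),s["force"]);P,R=tool();print(P+R.apply([0,.1547,0]));print(rowR([.5797,.1148,.285],stand_R(20)))
p=imaging.capture("wrist");cv2.imwrite(f"pics/w3.png",p["image"])
for l in("riser_mid","cup_free_mouth"):print(l,[(d["conf"],d["point"]) for d in spotter.pinpoint(p,l)[:2]])
p=imaging.capture("top")
for l in("riser_mid","cup_free_mouth"):print("top",l,[(d["conf"],d["point"]) for d in spotter.pinpoint(p,l)[:2]])
E
```

```text
time: 8.6
ee_pos: [0.7186, 0.1655, 0.3319]
ee_rot: [-1.573, 1.265, 0.348]
force: [0.2, -1.2, -0.2]
finger_gap: 0.0312
[ 0.43   0.901  0.608 -0.134 -2.538 -1.706] [ 0.18556157 -1.22530201 -0.24756047]
[0.58002069 0.1148954  0.28543065]
[0.58, 0.448, -0.146, 0.001, -0.0, 0.002]
riser_mid []
cup_free_mouth []
top riser_mid [(0.65, [0.5803, 0.1121, 0.198]), (0.58, [0.5822, 0.1147, 0.0799])]
top cup_free_mouth [(0.61, [0.5833, 0.1162, 0.0813]), (0.25, [0.4816, 0.4657, 0.0035])]
```

View pics/w3.png

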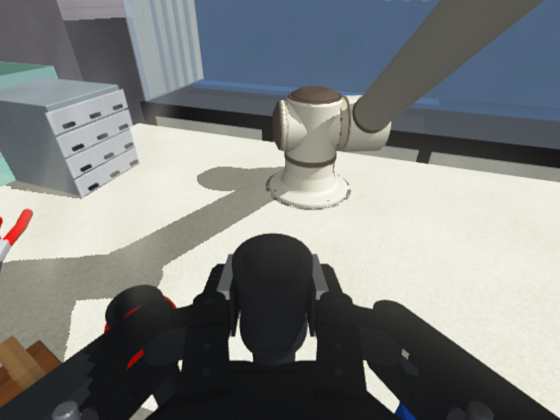

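The wrist view shows the coupler held squarely between the pads at (272,290). The red nut is at (140,310), clear of the left finger. I'll lower it in small steps and watch the force.

Run:
```python
from h import *
for z in (.285,.265,.2215):print(rowR([.581,.116,z],stand_R(20)))
```

```text
[-0.514, -1.836, 0.416, 0.001, 0.0, -0.001]
[18.575, 4.131, 0.415, 0.001, 0.0, -0.001]
[60.095, 17.107, 0.413, 0.001, 0.0, -0.001]
```

```bash
python3 -m crank '[[0,-2,0.5,0,0,0],[5,0,0.5,0,0,0],[10,1.5,0.5,0,0,0],[14,3,0.5,0,0,0],[19,4,0.5,0,0,0],[19,4,0.5,0,0,0]]'
python3 - <<'E'
from h import *
s=arm.state();print(s["force"],s["moment"]);P,R=tool();print(P+R.apply([0,.1547,0]))
p=imaging.capture("top")
for l in("riser_mid",):print("top",l,[(d["conf"],d["point"]) for d in spotter.pinpoint(p,l)[:2]])
E
```

```text
time: 9.5
ee_pos: [0.72, 0.1667, 0.3085]
ee_rot: [-1.571, 1.271, 0.349]
force: [-0.3, -0.2, -0.6]
finger_gap: 0.0317
[-0.26451628 -0.17257391 -0.64456749] [ 0.75957588 -2.20032019  0.06172588]
[0.58108834 0.11604096 0.26285096]
top riser_mid [(0.58, [0.5815, 0.1156, 0.1757])]
```

```bash
python3 -m crank '[[8,2.5,0,0,0,0],[16,5,0,0,0,0],[24,7.5,0,0,0,0],[31,10,0,0,0,0],[36,11.5,0,0,0,0],[36,11.5,0,0,0,0]]'
python3 - <<'E'
from h import *
s=arm.state();print(s["force"],s["moment"]);P,R=tool();print(P+R.apply([0,.1547,0]))
E
```

```text
time: 10.2
ee_pos: [0.7197, 0.1665, 0.2707]
ee_rot: [-1.571, 1.271, 0.349]
force: [0.7, 0.3, -1.2]
finger_gap: 0.0313
[ 0.70504668  0.2597125  -1.22995885] [ 0.66627234 -2.23163957  0.03983435]
[0.5807924  0.11589974 0.22506294]
```

```bash
for i in 1 2 3; do python3 -m crank '[[1,0.3,0,0,0,0],[2,0.6,0,0,0,0],[2,0.6,0,0,0,0]]'; done
python3 - <<'E'
from h import *
P,R=tool();print(P+R.apply([0,.1547,0]))
E
```

```text
time: 10.5
ee_pos: [0.7197, 0.1666, 0.2703]
ee_rot: [-1.57, 1.269, 0.35]
force: [1.1, -0.7, -0.7]
finger_gap: 0.0315
time: 10.8
ee_pos: [0.7197, 0.1666, 0.2679]
ee_rot: [-1.571, 1.269, 0.35]
force: [0.4, 0.2, -1.5]
finger_gap: 0.0314
time: 11.1
ee_pos: [0.7197, 0.1666, 0.266]
ee_rot: [-1.571, 1.27, 0.35]
force: [1.2, 1.0, -0.5]
finger_gap: 0.0312
[0.58092587 0.11594957 0.22013591]
```

```bash
for i in 1 2 3; do python3 -m crank '[[1,0.3,0,0,0,0],[2,0.6,0,0,0,0],[2,0.6,0,0,0,0]]' | grep -E "force|ee_pos"; done
```

```text
ee_pos: [0.7197, 0.1666, 0.2657]
force: [0.2, -0.1, 6.9]
ee_pos: [0.7197, 0.1666, 0.2654]
force: [0.6, 1.9, 11.0]
ee_pos: [0.7197, 0.1666, 0.2651]
force: [-0.1, 2.7, 15.0]
```

Floor contact: force is rising at TCP z 0.2657, which matches the expected grasp height (0.2198 against 0.2195). I'll ease off the push and open.

```bash
python3 -m crank '[[-2,-0.6,0,0,0,0],[-4,-1.2,0,0,0,0],[-4,-1.2,0,0,0,0]]' | grep force; python3 -m crank '[[0,0,0,0,0,0],[0,0,0,0,0,0],[0,0,0,0,0,0],[0,0,0,0,0,0],[0,0,0,0,0,0],[0,0,0,0,0,0]]' 52
python3 - <<'E'
from h import *
P,R=tool();print(arm.state()["joints"].round(3));u=np.array([np.cos(.349),np.sin(.349),0])
for d in(.12,):print(rowR(np.array([.581,.116,.22])+u*d+[0,0,.04],R))
print(rowR(np.array([.581,.116,.22])+u*.12+[0,0,.25],R))
E
```

```text
force: [0.2, -0.2, 6.1]
time: 12.9
ee_pos: [0.7198, 0.1666, 0.2636]
ee_rot: [-1.571, 1.269, 0.35]
force: [-0.6, 0.9, -0.7]
finger_gap: 0.0522
[ 0.431  0.959  0.55  -0.118 -2.428 -1.684]
[-4.792, -127.157, -0.1, 0.0, 0.0, 0.0]
[-205.33, -189.483, -0.111, 0.0, 0.0, 0.0]
```

```bash
python3 -m crank '[[0,-15,0,0,0,0],[0,-30,0,0,0,0],[0,-45,0,0,0,0],[-20,-52,0,0,0,0],[-60,-64,0,0,0,0],[-105,-78,0,0,0,0],[-150,-92,0,0,0,0],[-195,-106,0,0,0,0],[-195,-106,0,0,0,0]]'
python3 - <<'E'
from h import *
P,R=tool();print(arm.state()["joints"].round(3),P+R.apply([0,.1547,0]))
for n in("scene","top"):
    p=imaging.capture(n);cv2.imwrite(f"pics/{n}4.png",p["image"])
    for l in("riser_mid","union_pipe_mid","valve_pipe_mid","tee_pipe_mid"):print(n,l,[(round(d["conf"],2),d["point"]) for d in spotter.pinpoint(p,l)[:3]])
E
```

```text
time: 13.8
ee_pos: [0.7493, 0.1746, 0.4848]
ee_rot: [-1.583, 1.245, 0.346]
force: [0.2, -0.4, 2.2]
finger_gap: 0.0518
[ 0.416  0.917  1.099 -0.361 -2.987 -1.95 ] [0.61202565 0.12323251 0.43535334]
scene riser_mid [(0.82, [0.5817, 0.1191, 0.1307]), (0.18, [0.572, 0.2955, 0.131])]
scene union_pipe_mid [(0.87, [0.7142, -0.0384, 0.1066]), (0.77, [0.6897, 0.0722, 0.1067]), (0.63, [0.5842, 0.0236, 0.1297])]
scene valve_pipe_mid []
scene tee_pipe_mid [(0.57, [0.574, 0.2935, 0.1301])]
top riser_mid [(0.7, [0.5839, 0.1183, 0.1323])]
top union_pipe_mid [(0.85, [0.7179, -0.0381, 0.1089]), (0.79, [0.5831, 0.0245, 0.1326]), (0.49, [0.6944, 0.0745, 0.1069])]
top valve_pipe_mid [(0.71, [0.5827, 0.2114, 0.1331])]
top tee_pipe_mid []
```

View pics/scene4.png

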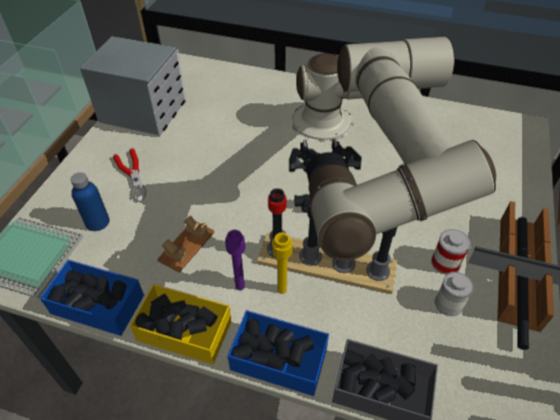

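The riser stands in the cup with its middle at (0.583, 0.118, 0.131), height as expected, and the gripper is above the row at (325,160). All the other pipes are still in place. Next is the red union at (0.584, 0.024): I'll grip the nut with the tool tilted 25° forward.

```bash
cat >> h.py <<'E'
def pR(p,az=0):
    p,az=np.radians(p),np.radians(az);u=np.array([np.cos(az),np.sin(az),0]);d=np.cos(p)*u-np.array([0,0,np.sin(p)])
    k=np.cross([0,0,1],u);return Ro.from_matrix(np.c_[np.cross(d,k),d,k])
E
python3 - <<'E'
from h import *
for gp,p,az in (([.59,.09,.46],135,13),([.58,.05,.46],110,6),([.582,.03,.42],85,2),([.584,.0242,.36],65,0)):print(rowR(gp,pR(p,az)))
E
```

```text
[-113.444, 41.284, -38.806, 0.114, 0.066, -0.48]
[-171.871, 107.402, -71.834, 0.191, 0.179, -0.912]
[-162.799, 182.74, -73.652, 0.196, 0.288, -1.34]
[-106.922, 251.279, -60.961, 0.166, 0.369, -1.682]
```

```bash
python3 -m crank '[[-38,14,-13,0.04,0.02,-0.12],[-75,28,-26,0.08,0.045,-0.24],[-100,37,-34,0.1,0.06,-0.36],[-113,41,-39,0.114,0.066,-0.48],[-133,63,-50,0.14,0.105,-0.62],[-152,85,-61,0.165,0.14,-0.76],[-172,107,-72,0.191,0.179,-0.912],[-172,107,-72,0.191,0.179,-0.912],[-172,107,-72,0.191,0.179,-0.912]]' 65
python3 - <<'E'
from h import *
print(arm.state()["joints"].round(3))
for gp,p,az in (([.582,.03,.42],85,2),([.584,.0242,.36],65,0)):print(rowR(gp,pR(p,az)))
E
```

```text
time: 15.2
ee_pos: [0.631, 0.0545, 0.6084]
ee_rot: [-1.569, 0.344, 0.105]
force: [-1.0, 0.6, -0.0]
finger_gap: 0.0653
[ 0.325  0.434  0.59  -0.085 -2.062 -1.818]
[-49.367, 54.079, -18.305, 0.007, 0.07, -0.432]
[-71.648, 140.592, -18.5, -0.007, 0.107, -0.78]
```

```bash
python3 -m crank '[[-16,18,-6,0.002,0.024,-0.14],[-33,36,-12,0.005,0.047,-0.28],[-49,54,-18,0.007,0.07,-0.43],[-57,83,-18,0.002,0.082,-0.55],[-64,112,-18,-0.003,0.095,-0.67],[-72,141,-18.5,-0.007,0.107,-0.78],[-72,141,-18.5,-0.007,0.107,-0.78],[-72,141,-18.5,-0.007,0.107,-0.78]]' 65
python3 - <<'E'
from h import *
P0=tool();print(arm.state()["joints"].round(3))
p=imaging.capture("wrist");cv2.imwrite("pics/w5.png",p["image"]);print([(round(d["conf"],2),d["point"]) for d in spotter.pinpoint(p,"union_pipe_mid")[:3]],spotter.pinpoint(p,"riser_mid")[:1])
for z in(.36,.207):print(rowR([.584,.0242,z],pR(65,0)))
E
```

```text
time: 16.0
ee_pos: [0.52, 0.0254, 0.4972]
ee_rot: [-1.575, -0.429, 0.003]
force: [1.1, 0.9, 1.1]
finger_gap: 0.0649
[ 0.394  0.062 -0.295  0.222 -0.828 -2.081]
[(0.9, [0.7187, -0.0341, 0.1076]), (0.81, [0.58, 0.0276, 0.1313]), (0.79, [0.6939, 0.0717, 0.1064])] [{'point': [0.5797, 0.1171, 0.1313], 'conf': 0.86}]
[-3.087, -0.744, -1.515, -0.0, 0.001, 0.002]
[-67.963, 137.821, -1.488, -0.0, 0.001, 0.002]
```

View pics/w5.png

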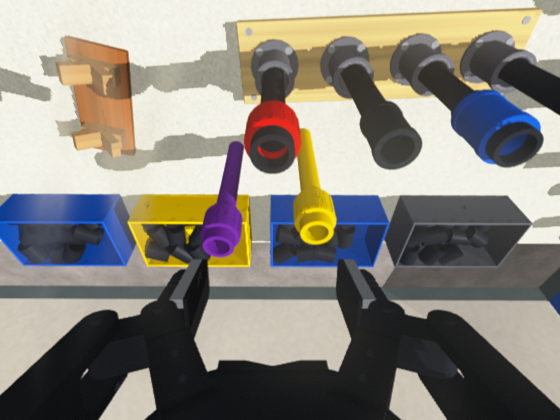

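The wrist view shows the red nut at (272,140), centred between the pads. The riser is standing at (390,140), and purple and yellow are clear of the fingers. Going down onto the nut.

```bash
python3 -m crank '[[-19,40,-1,0,0,0],[-38,80,-1,0,0,0],[-53,108,-1,0,0,0],[-68,138,-1,0,0,0],[-68,138,-1,0,0,0],[-68,138,-1,0,0,0]]' 65
python3 - <<'E'
from h import *
s=arm.state();print(s["joints"].round(3));P,R=tool();print(P+R.apply([0,.1547,0]))
E
python3 -m crank '[[0,0,0,0,0,0],[0,0,0,0,0,0],[0,0,0,0,0,0],[0,0,0,0,0,0],[0,0,0,0,0,0],[0,0,0,0,0,0],[0,0,0,0,0,0]]' 0
```

```text
time: 16.75
ee_pos: [0.5178, 0.024, 0.346]
ee_rot: [-1.573, -0.436, 0.001]
force: [1.2, 0.2, 0.1]
finger_gap: 0.0648
[ 0.371  0.182 -0.618  0.416 -0.392 -2.297]
[0.58319688 0.02381487 0.20580108]
time: 17.45
ee_pos: [0.5169, 0.024, 0.3475]
ee_rot: [-1.57, -0.441, 0.002]
force: [0.8, 0.2, 6.8]
finger_gap: 0.044
```

```bash
python3 -m crank '[[4,-9,0,0,0,0],[13,-27,0,0,0,0],[25,-54,0,0,0,0],[40,-86,0,0,0,0],[58,-124,0,0,0,0],[76,-162,0,0,0,0],[94,-200,0,0,0,0],[106,-226,0,0,0,0],[106,-226,0,0,0,0]]'
python3 - <<'E'
from h import *
P,R=tool();print(arm.state()["joints"].round(3),P+R.apply([0,.1547,0]))
p=imaging.capture("scene");cv2.imwrite("pics/s6.png",p["image"])
for l in("union_pipe_mid","riser_mid"):print([(round(d["conf"],2),d["point"]) for d in spotter.pinpoint(p,l)[:4]])
for gp,q in (([.57,.024,.46],88),([.56,.024,.45],111),([.555,.024,.44],134),([.55,.024,.43],156)):print(rowR(gp,pR(q,3)))
E
```

```text
time: 18.35
ee_pos: [0.5162, 0.0237, 0.5993]
ee_rot: [-1.569, -0.443, 0.0]
force: [0.3, -0.7, -1.4]
finger_gap: 0.0433
[ 0.396  0.024 -0.08   0.189 -1.062 -2.025] [0.58249014 0.02388744 0.45955788]
[(0.95, [0.6941, 0.0731, 0.1063]), (0.58, [0.5829, 0.0257, 0.3821]), (0.43, [0.575, 0.2025, 0.1294])]
[(0.57, [0.5798, 0.1146, 0.1266]), (0.5, [0.4347, -0.4978, 0.0016])]
[53.143, -0.028, -0.191, 0.013, -0.051, 0.395]
[90.853, 39.484, 3.003, 0.003, -0.053, 0.797]
[115.528, 98.279, 5.77, -0.008, -0.055, 1.198]
[117.369, 163.337, 7.615, -0.019, -0.055, 1.582]
```

View pics/s6.png

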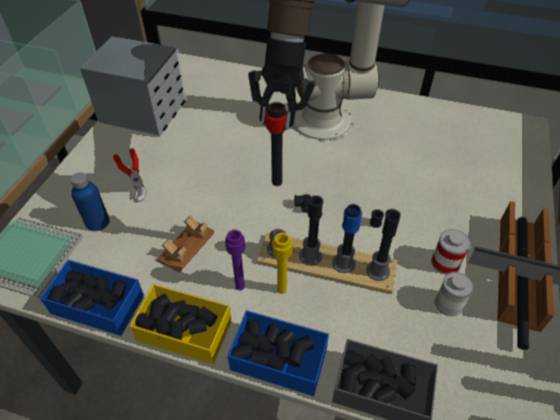

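The pipe with the red nut hangs in the gripper at (277,140), clear of its cup, and the riser (313,230), valve and tee are all standing. Now I'll turn it 90° to level.

```bash
python3 -m crank '[[18,0,0,0.004,-0.017,0.13],[36,0,0,0.008,-0.034,0.26],[53,0,0,0.013,-0.051,0.395],[66,13,1,0.01,-0.052,0.53],[78,26,2,0.006,-0.053,0.66],[91,39,3,0.003,-0.053,0.797],[91,39,3,0.003,-0.053,0.797]]'
python3 - <<'E'
from h import *
print(arm.state()["joints"].round(3),arm.state()["finger_gap"])
for gp,q in (([.555,.024,.44],134),([.55,.024,.43],155)):print(rowR(gp,pR(q,3)))
E
```

```text
time: 19.2
ee_pos: [0.6197, 0.0279, 0.5898]
ee_rot: [-1.572, 0.375, 0.051]
force: [1.2, -0.2, -3.5]
finger_gap: 0.0439
[ 0.287  0.41   0.51  -0.095 -2.034 -1.833] 0.043875577775070264
[53.735, 20.233, -0.468, 0.0, -0.001, 0.393]
[100.013, 62.108, -0.143, -0.0, -0.001, 0.76]
```

```bash
python3 -m crank '[[18,7,0,0,0,0.13],[36,14,0,0,0,0.26],[54,20,0,0,0,0.393],[69,34,0,0,0,0.515],[85,48,0,0,0,0.64],[100,62,0,0,0,0.76],[100,62,0,0,0,0.76],[100,62,0,0,0,0.76],[100,62,0,0,0,0.76],[100,62,0,0,0,0.76]]'
python3 - <<'E'
from h import *
P,R=tool();s=arm.state();print(s["joints"].round(3),s["finger_gap"],P+R.apply([0,.1547,0]),R.apply([0,1,0]))
for n in("scene","top"):
    p=imaging.capture(n);cv2.imwrite(f"pics/{n}7.png",p["image"])
    for l in("union_pipe_mid","riser_mid","valve_pipe_mid","tee_pipe_mid"):print(n,l,[(round(d["conf"],2),d["point"]) for d in spotter.pinpoint(p,l)[:4]])
E
```

```text
time: 20.2
ee_pos: [0.686, 0.0306, 0.5063]
ee_rot: [-1.572, 1.117, 0.051]
force: [-0.3, -0.2, -1.5]
finger_gap: 0.0436
[ 0.231  0.691  0.753 -0.396 -2.714 -2.014] 0.04360997091781524 [0.54711486 0.02328708 0.4385329 ] [-0.89762972 -0.04710246 -0.43822626]
scene union_pipe_mid [(0.93, [0.6945, 0.0714, 0.1059]), (0.71, [0.7141, -0.0369, 0.1037]), (0.62, [0.4695, 0.0199, 0.4329])]
scene riser_mid [(0.92, [0.583, 0.1154, 0.1273]), (0.57, [0.4707, 0.0188, 0.4341])]
scene valve_pipe_mid [(0.6, [0.5771, 0.2066, 0.1295]), (0.29, [0.5787, 0.1178, 0.0787])]
scene tee_pipe_mid []
top union_pipe_mid [(0.68, [0.7156, -0.0379, 0.1106]), (0.65, [0.471, 0.0223, 0.4371]), (0.59, [0.6925, 0.0746, 0.1071])]
top riser_mid []
top valve_pipe_mid []
top tee_pipe_mid [(0.85, [0.5759, 0.2956, 0.1303])]
```

View pics/scene7.png

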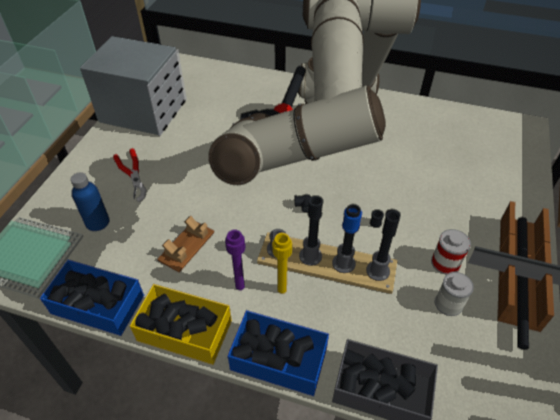

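View pics/top7.png

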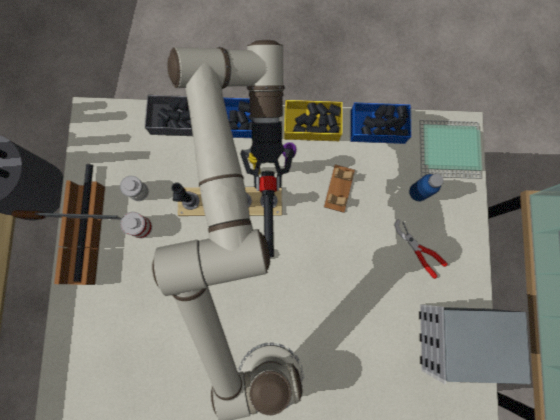

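```bash
python3 -m crank '[[0,0,0,0,0,0],[0,0,0,0,0,0],[0,0,0,0,0,0],[0,0,0,0,0,0],[0,0,0,0,0,0]]' && python3 -c "
from plant import arm,ticket
s=arm.state();print(abs(s['dq']).max());print(ticket.job_done())"
```

```text
time: 21.2
ee_pos: [0.6871, 0.0306, 0.5036]
ee_rot: [-1.572, 1.123, 0.051]
force: [-0.3, 0.1, -1.9]
finger_gap: 0.0437
0.0019313732238679174
the job is handed in; nothing more can be done
None
```

I handed the job in at 21.2 s. The riser is standing in the free cup, and the arm is holding the red-union pipe up level. The hand-in gave no verdict, so these are my own last checks:

- **Riser:** I lowered it coupler up until the floor pushed back, at 0.2198 m grasp height against 0.2195 m expected. Then I eased off the push and let go. The last camera reading puts its middle at about (0.583, 0.115, 0.127), and it looks upright in the pictures.
- **Red-union pipe:** It is held by its nut, with the fingers at 43.7 mm. The cameras put its middle about 0.435 m above the bench. From the tool's turn and the camera points it is level to within about 3°. The arm was almost still (joint speeds below 0.002 rad/s), and the wrist force of about 1.9 N is close to the pipe's weight.
- **Everything else:** In the last pictures the valve and tee pipes, the look-alikes and the bench items look undisturbed. In the last pair of views the arm hid some pipes from one camera, so the networks found the riser and valve only in the scene view and the tee only in the top view. Each was where it should be. I did not measure the bench items again.

I viewed 9 pictures.

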